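# Balance the wet stirring paddle on its one-ridge draining rest

### The arm

A 6-joint arm with a two-finger parallel gripper is mounted at the origin on a cart in front of the work surface, level with it; the furniture and walls round the work are solid. World frame = base frame: x ahead of the robot, y to its left, z up, the work surface at z = 0. Lengths are in m, angles in degrees, forces in N, time in s.
With the tool pointing down it reaches from about 0.375 to 0.9 m from the base axis. Payload 3.1 kg.
Tool frame: the origin (TCP) lies at the very end of the fingers, on their centre line; the grasp point (between the pads) lies 19 mm behind it; z points along the fingers, y is the direction in which the jaws open and shut (so a half turn about z gives the same grasp; the last joint's range is limited). The gripper opens to 87 mm and grips with 3 to 60 N. Pads are 19 mm wide; open, the fingers measure 117 mm over their backs; the gripper's body (75 mm by 190 mm) begins 51 mm behind the grasp point.
Start: joints at [-80.415, 30.224, 82.088, -0, 67.689, -10.227], TCP at [0.212, -0.588, 0.195] pointing down, gripper open.
Joint ranges: [-176.69, 176.69], [-43.24, 126.21], [12.49, 139.97], [-82, 262], [0, 151.66], [-163.58, 163.58]. Speed limits (degrees/s): [159.86, 159.86, 180, 180, 180, 180].

### API

Orientations are given as a 3x3 rotation matrix whose columns are the frame's x, y, z axes.
In Python, from rig import readout, capture, camera_model, bot, spot_in, regions_of gives the robot as it stands.
- The arm moves only by the tool send_rows, never from a script. Its argument "moves" is a list that holds one entry, the list of rows, each a list of 7 numbers: the turn, a rotation vector about the tool's x, y, z in degrees, then the shift along the tool's x, y, z in cm, then the opening, from -1 (shut) to 1 (fully open). A call has exactly 5 rows; each row shifts and turns the commanded pose from where the row before left it, along the tool's axes as they then stand; what a row does not reach is not made up. A row lasts 1/10 s, in which the tool goes at most 50 mm and 8.59 degrees, less where a joint would pass 70% of its speed; a pose out of reach is approached as far as the arm can. A call with a gripper value outside its range is refused whole. The fingers move at their own pace and stop on an object; the grip force is fixed at half the most. Time passes only in rows, so rows that do not move let the fingers close, or fill a call up. It gives the time, the measured TCP pose, the force and the opening at its end, in the units of the state.
- readout.read_state(): the state, without advancing time (a new reading comes with each control period).
- capture(name): name is "scene" or "top" or "wrist"; returns the picture (384x512x3 uint8, blue, green, red); there is no depth.
- camera_model(name): a dict with "camera_matrix" (3x3 intrinsics, pixels), "pose" (4x4, takes a point from camera to world coordinates). Camera axes: x right, y up, looking along -z (the intrinsics and any distortion apply to the point x, -y, -z); pixel columns grow to the right and rows downward; lengths in m; the calibration is good to about 2 mm. A picture is of the moment at which its call begins: read the wrist's pose just before it. camera_model takes no time and is no camera call; for the wrist camera it gives the pose at the moment of the call.
- bot.hand_in(): hands the job in, once; it reports no verdict.
Trained networks look in the newest picture that a camera, given by its name, has taken for a name from the list of things; names that differ only in an ending like _2 or _b are one class to them, and where a whole thing is asked for, a point or a joint stands for the part that bears it (a point fixed in the world has none). Each returns a list of dicts, best first, with "p" (0 to 1); they miss things now and then, are a little off and sometimes report something else, mostly with a low value. They report only what shows in the picture. A call takes as long as a camera call.
- spot_in(camera, thing): "location" ([x, y, z] in m, in world coordinates, good to about 4 mm: the middle of the surface that is visible of it).
- regions_of(camera, thing): "mask" (384x512 bool, what is visible of it).
The state is a dict: "time_s": time; "joint_positions": joint angles; "qvel": joint speeds; "tau": joint torques, N m; "position": TCP position; "tcp_rot": TCP orientation; "force": force on the tool from outside, world axes, zero at the start; "moment": the same for the moment, N m; "opening": opening from 0.0 (shut) to 1.0 (fully open).
Only numpy, scipy, OpenCV 4.12 (cv2) and the standard library are available. Lean on these libraries where they do the work, as an engineer would, in place of code of your own. Each camera call takes 0.05 s, during which the arm holds its last target. There are 200 camera calls.

### The job

The wooden stirring paddle has to drain on the small steel rest: pick it up level, feel where its weight balances, and set it gently crosswise on the narrow ridge so that it stays level by itself when you let go, with both ends off the worktop. Keep the paddle level throughout - it must never tip or fall - do not press it hard on the ridge, and leave the things lying around where they are.

Things in the scene. Friction and masses are not known exactly. Their poses are not given: they have to be found in the camera images.
- paddle_mid (a point): Dense hardwood stirring paddle, 340 mm long, 24 mm thick throughout, flat underside. Its middle: half-way along, 12 mm above the underside; x runs along it to the blade, z up. The straight handle, 40 mm wide, spans x = -170 to +55 mm. Soaked unevenly: it weighs 0.25 to 0.75 kg and balances anywhere from x = -35 to +50 mm, on the centre line; this cannot be seen, only felt.
- rest_top (a point): Draining rest, stuck immovably to the worktop: dark round foot 90 mm across, 18 mm high, thin stem, on top one short steel ridge. Centre of the ridge's flat top, 80 mm up. Ridge 30 mm long along y, 14 mm wide along x, 15 mm high. The paddle shall lie along this x axis, either way round. The ridge is shorter than the handle is wide, so it passes between fingers holding the handle.
- red_bowl_c (a point): small red bowl, 100 mm across and 45 mm high, a bystander; the point is on its axis, 20 mm up
- fork_c (a point): dinner fork, 204 x 28 x 18 mm, lying along x, a bystander; the point is at its middle
- blade_mid (a point): Middle of the paddle's wider blade (68 mm wide, 24 mm thick, round end), which spans x = +55 to +170 mm from the paddle's middle; this point is at x = +112 mm, 12 mm above the underside; same axes.

How it is judged (in metres and radians):
On the way, in this order (a step that is already met when the one before it is completed fails the run):
1. the paddle is lifted clear of the worktop (height (world z) of paddle_mid above 0.05 m), for 0.2 s.
2. the paddle is on the ridge while the fingers still hold it (contact force between paddle and rest above 0.8 N and contact force between the fingers and paddle above 1 N), for 0.5 s.
At the end, for the whole second after the job is handed in: The paddle lies by itself on the ridge, at rest, level within 0.08 rad, its middle 4 to 20 mm above the ridge top, its length within 0.3 rad of the rest's x axis, its weight on the ridge (angle between paddle_mid's own z axis and vertical below 0.08 rad and z of paddle_mid in the frame of rest_top between 0.004 and 0.02 m and contact force between paddle and rest above 1 N and angle between the x axis of paddle_mid and the x axis of rest_top, either way round below 0.3 rad and linear speed of paddle below 0.02 m/s and angular speed of paddle below 0.3 rad/s); the robot touches nothing.
It fails at once if the paddle tips more than 0.22 rad from level (angle between paddle_mid's own z axis and vertical above 0.22 rad).
It fails at once if the paddle is pressed on the rest with more than 20 N (contact force between paddle and rest above 20 N).
It fails at once if the red bowl is moved more than 30 mm (distance of red_bowl_c from where it was at the start of the episode above 0.03 m).
It fails at once if the fork is moved more than 30 mm (distance of fork_c from where it was at the start of the episode above 0.03 m).
It also fails if it takes over 61 s, if anything falls off the work surface, if the arm or the gripper's body presses on something with over 40 N, if the wrist force passes 120 N, or if a joint passes its speed limit or range.

## Working session

There is one attempt and no reset: what is moved stays moved. The work goes in short steps, Python scripts to look and compute and a tool call to move; the robot and the scene stay as the last step left them, time stands still between calls to the robot, and variables do not carry over. Pictures are saved under pics/ and viewed, about 8 in all and at most 12, crops included, and the job is handed in when it is done.

Besides the shell and the picture viewer there is one more tool, called after "Emit:" as name(argument=value, ...), one argument or row to a line, values as JSON. send_rows: Moves the arm, as the interface text tells. Its arguments: {"type":"object","properties":{"moves":{"type":"array","items":{"type":"array","items":{"type":"array","items":{"type":"number"}}}}},"required":["moves"]}

```bash
mkdir -p pics; ls; python3 - <<'E'
from rig import *
import cv2,numpy as np
s=readout.read_state();print({k:np.round(v,3).tolist() for k,v in s.items()})
a=capture("scene");b=capture("top")
cv2.imwrite("pics/a.png",a);cv2.imwrite("pics/b.png",b)
for c in("top","scene"):
  for t in("paddle_mid","blade_mid","rest_top","red_bowl_c","fork_c"):
    print(c,t,[(round(d["p"],2),np.round(d["location"],3).tolist()) for d in spot_in(c,t)[:3]])
E
```

```text
pics
{'time_s': 0.0, 'joint_positions': [-80.415, 30.278, 82.157, -0.001, 67.69, -10.227], 'qvel': [0.031, 0.026, 0.002, -0.133, -0.073, 0.02], 'tau': [0.001, -44.003, -17.659, 0.063, 0.058, -0.0], 'position': [0.212, -0.587, 0.194], 'tcp_rot': [[0.941, 0.339, -0.0], [0.339, -0.941, 0.002], [0.0, -0.002, -1.0]], 'force': [0.956, 0.141, -0.376], 'moment': [0.036, -0.026, 0.012], 'opening': 1.0}
top paddle_mid [(0.76, [0.506, -0.2, 0.026])]
top blade_mid [(0.79, [0.501, -0.196, 0.024]), (0.32, [0.599, -0.015, 0.018])]
top rest_top [(0.67, [0.444, 0.21, 0.012])]
top red_bowl_c [(0.6, [0.602, -0.016, 0.021])]
top fork_c [(0.88, [0.387, 0.004, 0.006])]
scene paddle_mid [(0.57, [0.49, -0.202, 0.024])]
scene blade_mid [(0.56, [0.49, -0.199, 0.024])]
scene rest_top [(0.92, [0.442, 0.221, 0.012])]
scene red_bowl_c [(0.84, [0.607, -0.026, 0.024])]
scene fork_c [(0.57, [0.375, 0.011, 0.008])]
```

```bash
python3 - <<'E'
from rig import *
import cv2,numpy as np
b=cv2.imread("pics/b.png")
M=camera_model("top");K=np.array(M["camera_matrix"]);P=np.array(M["pose"]);print(np.round(K,1),np.round(P,3),M.keys())
def back(uv,z):
    uv=np.atleast_2d(uv).astype(float);d=np.c_[(uv[:,0]-K[0,2])/K[0,0],-(uv[:,1]-K[1,2])/K[1,1],-np.ones(len(uv))]@P[:3,:3].T
    o=P[:3,3];return o+d*((z-o[2])/d[:,2])[:,None]
for t,z in(("paddle_mid",.024),("rest_top",.08),("rest_top",.018),("red_bowl_c",.045),("fork_c",.01)):
    m=regions_of("top",t)[0]["mask"];v,u=np.nonzero(m);w=back(np.c_[u,v],z)[:,:2]
    r=cv2.minAreaRect(w.astype(np.float32)*1000);print(t,len(u),np.round(w.mean(0),3),r)
    if t[0]=="p":
        c=r[0];e,V=np.linalg.eigh(np.cov(w.T));a=V[:,1];q=(w-np.array(c)/1000)
        s=q@a;n=q@V[:,0];print("axis",a,np.degrees(np.arctan2(a[1],a[0])))
        for k in np.arange(-.18,.18,.02):
            f=(s>=k)&(s<k+.02);print(round(k,2),f.sum(),f.any() and (n[f].min().round(3),n[f].max().round(3)))
    cs,_=cv2.findContours(m.astype(np.uint8),0,1);cv2.drawContours(b,cs,-1,(0,0,255),1)
cv2.imwrite("pics/c.png",np.vstack([b,cv2.imread("pics/a.png")])[:, :] if 0 else cv2.resize(np.hstack([b,cv2.imread("pics/a.png")]),(800,300)))
cv2.imwrite("pics/d.png",b)
E
```

```text
[[496.6   0.  258. ]
 [  0.  496.6 185.8]
 [  0.    0.    1. ]] [[ 0.017  0.999 -0.032  0.459]
 [-0.999  0.016 -0.036 -0.023]
 [-0.035  0.033  0.999  1.011]
 [ 0.     0.     0.     1.   ]] dict_keys(['camera_matrix', 'pose'])
paddle_mid 4119 [ 0.492 -0.2  ] ((474.8231201171875, -206.39053344726562), (333.54974365234375, 68.76828002929688), 18.477474212646484)
axis [-0.95124843 -0.30842573] -162.03561689364446
-0.18 57 (np.float64(-0.018), np.float64(0.021))
-0.16 312 (np.float64(-0.035), np.float64(0.033))
-0.14 347 (np.float64(-0.036), np.float64(0.033))
-0.12 344 (np.float64(-0.034), np.float64(0.033))
-0.1 351 (np.float64(-0.035), np.float64(0.033))
-0.08 351 (np.float64(-0.035), np.float64(0.034))
-0.06 241 (np.float64(-0.034), np.float64(0.03))
-0.04 199 (np.float64(-0.02), np.float64(0.019))
-0.02 208 (np.float64(-0.022), np.float64(0.018))
-0.0 209 (np.float64(-0.022), np.float64(0.019))
0.02 216 (np.float64(-0.021), np.float64(0.021))
0.04 205 (np.float64(-0.019), np.float64(0.02))
0.06 213 (np.float64(-0.021), np.float64(0.02))
0.08 209 (np.float64(-0.021), np.float64(0.019))
0.1 203 (np.float64(-0.02), np.float64(0.019))
0.12 214 (np.float64(-0.021), np.float64(0.02))
0.14 201 (np.float64(-0.021), np.float64(0.019))
0.16 39 (np.float64(-0.012), np.float64(0.014))
rest_top 1543 [0.445 0.199] ((445.36968994140625, 199.6160888671875), (81.74003601074219, 82.61107635498047), 64.54827117919922)
rest_top 1543 [0.445 0.214] ((444.4439697265625, 214.46397399902344), (87.1842041015625, 88.11328887939453), 64.54822540283203)
red_bowl_c 1983 [ 0.599 -0.016] ((599.1734619140625, -15.278434753417969), (96.14291381835938, 95.67385864257812), 0.8160845041275024)
fork_c 607 [0.384 0.008] ((391.7929382324219, 9.304281234741211), (190.56735229492188, 22.48304557800293), 3.207719326019287)
```

View pics/d.png

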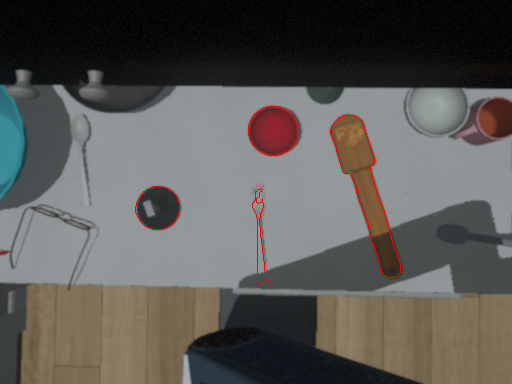

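View pics/a.png

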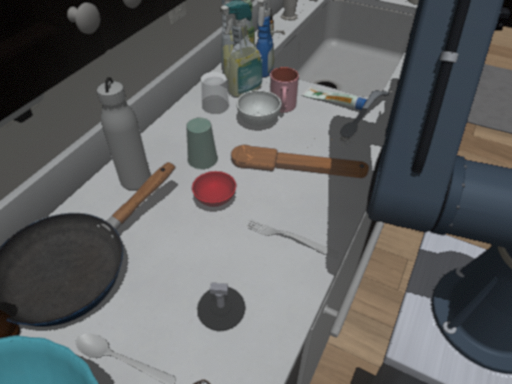

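The top view shows the paddle from the blade at (350,140) to the handle end at (390,270). The bowl is at (273,131), the fork at (260,235), and the rest at (158,208) with a pale ridge at (150,208). Next I'll get the ridge's direction and the shift to above the paddle.

```bash
cat > h.py <<'E'
from rig import *
import cv2,numpy as np
def back(cam,uv,z,M=None):
    M=M or camera_model(cam);K=np.array(M["camera_matrix"]);P=np.array(M["pose"])
    uv=np.atleast_2d(uv).astype(float);d=np.c_[(uv[:,0]-K[0,2])/K[0,0],-(uv[:,1]-K[1,2])/K[1,1],-np.ones(len(uv))]@P[:3,:3].T
    o=P[:3,3];return o+d*((z-o[2])/d[:,2])[:,None]
def goto(xyz,yaw):
    "print total shift (cm, tool axes) and turn about tool z (deg) to bring tcp to xyz with tool x at yaw"
    s=readout.read_state();R=np.array(s["tcp_rot"]);p=np.array(s["position"])
    y0=np.degrees(np.arctan2(R[1,0],R[0,0]));print("t",s["time_s"],"tcp",p.round(4),"yaw",y0.round(2),"zaxis",R[:,2].round(4))
    print("shift cm",(R.T@(np.array(xyz)-p)*100).round(2),"turn z",round(y0-yaw,2))
def ridge(cam,img,lo,hi,box):
    g=cv2.cvtColor(img,cv2.COLOR_BGR2GRAY);u0,v0,u1,v1=box
    m=np.zeros_like(g);m[v0:v1,u0:u1]=cv2.inRange(g[v0:v1,u0:u1],lo,hi)
    n,l,st,c=cv2.connectedComponentsWithStats(m);k=1+np.argmax(st[1:,4]);v,u=np.nonzero(l==k)
    w=back(cam,np.c_[u,v],.08)[:,:2];return len(u),np.c_[u,v].mean(0),cv2.minAreaRect(w.astype(np.float32)*1000)
E
python3 - <<'E'
from h import *
b=cv2.imread("pics/b.png");g=cv2.cvtColor(b,6)
print(g[196:222,138:166])
print(ridge("top",b,130,255,(141,195,168,222)))
goto((.484,-.203,.14),18.3)
E
```

```text
[[145 125  90  60  50  49  49  48  49  49  46  48  47  47  48  49  49  48
   47  50  47  45  44  42  42  44  40  45]
 [136 110  74  54  50  48  50  47  47  49  47  47  47  48  51  47  47  46
   46  46  45  44  41  44  41  44  45  44]
 [125  90  57  47  48  47  49  49  51  50  49  50  49  47  46  46  47  45
   47  48  46  42  44  44  42  41  42  42]
 [110  72  51  49  51  46  49  52  52  57  66  61  56  49  51  46  47  46
   47  44  44  43  44  44  41  41  44  41]
 [ 93  60  49  47  50  51  51  64  73  86  97  93  74  56  49  49  47  46
   46  44  42  40  43  44  42  43  44  40]
 [ 79  51  49  48  54  66  79  94 107 116 121 116  93  63  52  49  46  47
   44  43  43  44  42  41  45  41  41  44]
 [ 67  53  48  51  65  95 112 121 125 127 131 126 105  72  55  48  48  46
   43  44  43  41  40  42  43  41  43  41]
 [ 57  49  48  52  67 106 127 131 129 130 133 127 110  79  61  53  51  48
   43  41  45  40  41  44  41  43  39  42]
 [ 53  48  46  47  66  99 124 130 132 130 133 131 121  97  69  58  56  56
   50  48  43  45  40  43  44  43  45  45]
 [ 51  47  47  52  59  85 114 130 131 132 130 1
[... 1497 characters left out ...]
43  48  47  47  50  50  50  49  45  47  44  47  46
   45  45  47  44  46  43  46  45  47  48]
 [137 109  71  49  47  46  48  51  48  47  47  45  44  47  46  47  46  47
   45  49  43  45  45  45  49  47  46  46]
 [146 126  91  60  49  46  49  49  48  46  48  49  49  46  48  47  47  46
   48  47  47  47  47  46  49  48  45  47]
 [148 139 117  87  60  47  47  46  45  45  50  46  48  46  49  47  45  48
   48  46  46  47  44  46  46  46  46  49]]
(59, array([148.62711864, 208.59322034]), ((443.4480895996094, 215.7874298095703), (24.00726318359375, 9.006237030029297), 19.950965881347656))
t 0.85 tcp [ 0.2119 -0.588   0.1952] yaw 19.82 zaxis [-0. -0. -1.]
shift cm [ 38.65 -26.99   5.52] turn z 1.52
```

Emit:
send_rows(
  moves=[
    [[0, 0, 0.3, 3.8, -2.7, 0.5, 1], [0, 0, 0.3, 3.8, -2.7, 0.5, 1], [0, 0, 0.3, 3.8, -2.7, 0.5, 1], [0, 0, 0.3, 3.8, -2.7, 0.5, 1], [0, 0, 0.3, 3.8, -2.7, 0.5, 1]],
  ],
)

```text
time_s: 1.35
position: [0.3477, -0.3966, 0.1702]
tcp_rot: [[0.95, 0.313, 0.0], [0.313, -0.95, -0.0], [0.0, 0.001, -1.0]]
force: [0.4, -0.1, -0.7]
opening: 0.998
```

Emit:
send_rows(
  moves=[
    [[0, 0, 0, 3.8, -2.7, 0.5, 1], [0, 0, 0, 3.8, -2.7, 0.5, 1], [0, 0, 0, 3.8, -2.7, 0.5, 1], [0, 0, 0, 3.8, -2.7, 0.5, 1], [0, 0, 0, 3.8, -2.7, 0.5, 1]],
  ],
)

```text
time_s: 1.85
position: [0.4859, -0.2087, 0.1452]
tcp_rot: [[0.949, 0.314, 0.001], [0.314, -0.949, -0.001], [0.0, 0.001, -1.0]]
force: [0.4, -1.1, 0.3]
opening: 1.002
```

Emit:
send_rows(
  moves=[
    [[0, 0, 0, 0, 0, 0, 1], [0, 0, 0, 0, 0, 0, 1], [0, 0, 0, 0, 0, 0, 1], [0, 0, 0, 0, 0, 0, 1], [0, 0, 0, 0, 0, 0, 1]],
  ],
)

```text
time_s: 2.35
position: [0.4843, -0.2115, 0.1453]
tcp_rot: [[0.95, 0.312, 0.0], [0.312, -0.95, -0.0], [0.0, 0.0, -1.0]]
force: [0.0, 0.5, -0.1]
opening: 1.002
```

```bash
python3 - <<'E'
from h import *
b=cv2.imread("pics/b.png");print(ridge("top",b,90,255,(141,195,168,222)))
goto((.484,-.203,.14),18.3)
s=readout.read_state();print(np.round(s["joint_positions"],1),np.round(s["force"],2),np.round(s["moment"],3))
M=camera_model("wrist");w=capture("wrist");print(np.round(M["pose"],3),np.round(M["camera_matrix"],1))
d=regions_of("wrist","paddle_mid");o=w.copy()
if d:
    m=d[0]["mask"];v,u=np.nonzero(m);q=back("wrist",np.c_[u,v],.024,M)[:,:2]
    print(d[0]["p"],cv2.minAreaRect(q.astype(np.float32)*1000))
    cs,_=cv2.findContours(m.astype(np.uint8),0,1);cv2.drawContours(o,cs,-1,(0,0,255),1)
    np.savez("wp.npz",q=q)
cv2.imwrite("pics/w.png",o)
E
```

```text
(128, array([148.5     , 208.171875]), ((444.0007019042969, 215.9902801513672), (29.993772506713867, 15.008309364318848), 19.959077835083008))
t 2.35 tcp [ 0.4843 -0.2115  0.1453] yaw 18.17 zaxis [ 2.e-04 -3.e-04 -1.e+00]
shift cm [ 0.24 -0.81  0.53] turn z -0.13
[-35.7  26.8  98.9  -0.   54.3  36.1] [ 0.04  0.47 -0.09] [-0.041  0.009  0.016]
[[ 0.313  0.915  0.256  0.555]
 [-0.95   0.302  0.085 -0.19 ]
 [ 0.    -0.269  0.963  0.334]
 [ 0.     0.     0.     1.   ]] [[278.9   0.  253.8]
 [  0.  278.9 188.7]
 [  0.    0.    1. ]]
0.94 ((483.97869873046875, -207.84576416015625), (321.94171142578125, 67.46200561523438), 18.441022872924805)
```

View pics/w.png

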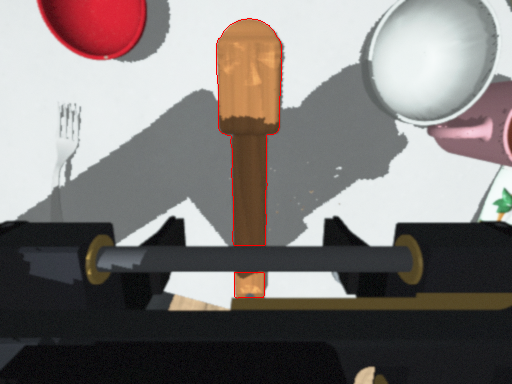

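The wrist view shows the paddle centred between the jaws, with its tip at (250,20) and the blade step at about row 132. It agrees with the top view to about 4 mm. I'll descend to the grip at x≈+10 mm.

Emit:
send_rows(
  moves=[
    [[0, 0, 0, 0.1, -0.3, 3, 1], [0, 0, 0, 0.1, -0.3, 3, 1], [0, 0, 0, 0, 0, 3, 1], [0, 0, 0, 0, 0, 3, 1], [0, 0, 0, 0, 0, 2, 1]],
  ],
)

```text
time_s: 2.95
position: [0.4839, -0.2039, 0.0034]
tcp_rot: [[0.95, 0.313, -0.002], [0.313, -0.95, 0.001], [-0.001, -0.002, -1.0]]
force: [-0.0, -0.5, -0.1]
opening: 1.001
```

Emit:
send_rows(
  moves=[
    [[0, 0, 0, 0, 0, 0, 1], [0, 0, 0, 0, 0, 0, -1], [0, 0, 0, 0, 0, 0, -1], [0, 0, 0, 0, 0, 0, -1], [0, 0, 0, 0, 0, 0, -1]],
  ],
)

```text
time_s: 3.45
position: [0.4855, -0.2042, 0.0062]
tcp_rot: [[0.949, 0.314, 0.002], [0.314, -0.949, -0.001], [0.001, 0.002, -1.0]]
force: [0.6, 0.0, -0.3]
opening: 0.724
```

Emit:
send_rows(
  moves=[
    [[0, 0, 0, 0, 0, 0, -1], [0, 0, 0, 0, 0, 0, -1], [0, 0, 0, 0, 0, 0, -1], [0, 0, 0, 0, 0, 0, -1], [0, 0, 0, 0, 0, 0, -1]],
  ],
)

```text
time_s: 3.95
position: [0.4848, -0.2038, 0.0051]
tcp_rot: [[0.949, 0.314, -0.0], [0.314, -0.949, 0.0], [-0.0, -0.0, -1.0]]
force: [0.0, 0.4, -0.0]
opening: 0.269
```

```bash
python3 - <<'E'
from h import *
goto((.4845,-.2055,.005),18.3)
s=readout.read_state();print(np.round(s["joint_positions"],1),np.round(s["force"],2),np.round(s["moment"],3),s["opening"])
E
```

```text
t 3.95 tcp [ 0.4848 -0.2038  0.0051] yaw 18.31 zaxis [-1.e-04  1.e-04 -1.e+00]
shift cm [-0.08  0.16  0.01] turn z 0.01
[-35.   40.2 104.3  -0.   35.5  36.7] [ 0.03  0.38 -0.02] [0.021 0.034 0.01 ] 0.26880447841211613
```

Emit:
send_rows(
  moves=[
    [[0, 0, 0, 0, 0, 0, -1], [0, 0, 0, 0, 0, 0, -1], [0, 0, 0, 0, 0, 0, -1], [0, 0, 0, 0, 0, 0, -1], [0, 0, 0, 0, 0, 0, -1]],
  ],
)

```text
time_s: 4.45
position: [0.4848, -0.2038, 0.0051]
tcp_rot: [[0.949, 0.314, -0.0], [0.314, -0.949, 0.0], [-0.0, -0.0, -1.0]]
force: [-0.4, 1.0, 0.2]
opening: 0.004
```

```bash
python3 - <<'E'
from h import *
s=readout.read_state();print(np.round(s["position"],4),np.round(s["force"],2),np.round(s["moment"],3),s["opening"])
cv2.imwrite("pics/w2.png",capture("wrist"))
E
```

```text
[ 0.4848 -0.2038  0.0051] [-0.37  1.02  0.21] [-0.018 -0.01  -0.078] 0.0038012330698177195
```

View pics/w2.png

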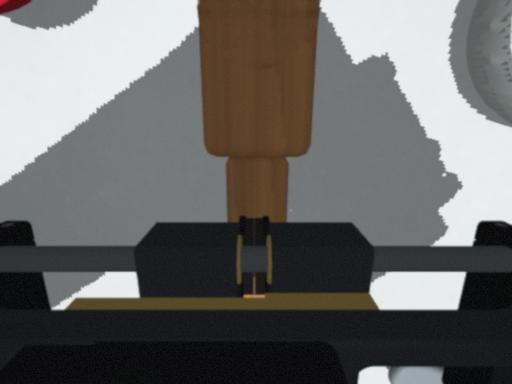

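The wrist view shows the fingers shut at (254,250) while the handle (228–288, row 200) hasn't moved. That doesn't fit a tip height of 5 mm, so I'll check from the side.

```bash
python3 - <<'E'
from h import *
s=readout.read_state();print(s["opening"],np.round(s["position"],4))
a=capture("scene");M=camera_model("scene");K=np.array(M["camera_matrix"]);P=np.linalg.inv(M["pose"])
for q in ([.4848,-.2038,.005],[.4848,-.2038,.024],[.4848,-.2038,.075]):
    c=P@np.r_[q,1];print(K[0,2]+K[0,0]*c[0]/-c[2],K[1,2]-K[1,1]*c[1]/-c[2])
cv2.imwrite("pics/s2.png",cv2.resize(a[80:230,180:400],None,fx=3.6,fy=3.6,interpolation=2))
E
```

```text
0.004586606140114323 [ 0.4848 -0.2038  0.0051]
294.4890487637246 164.59919946896596
295.00229563816 158.88505645432159
296.44837262868884 142.78541484781607
```

View pics/s2.png

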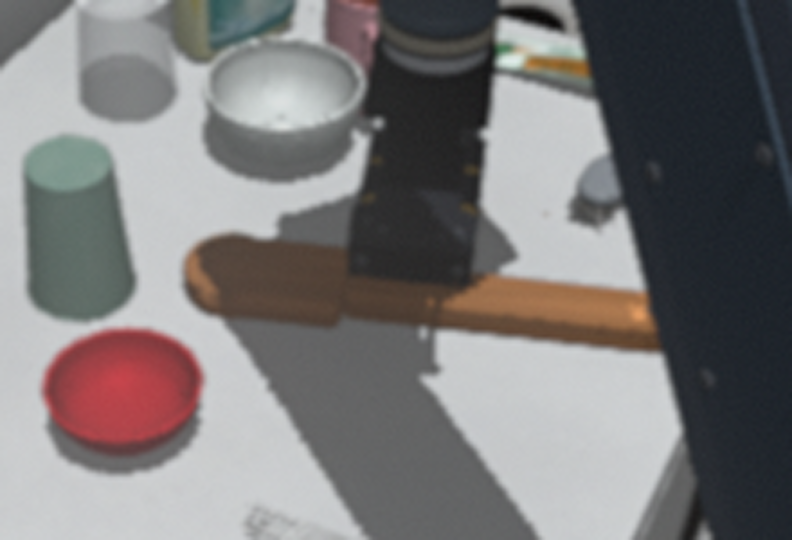

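The gripper body hides the fingers here. In the first wrist picture, though, the tips' spread and row put them about 20–30 mm above the reported TCP. That means they closed just above the handle. I'll feel for the handle's top with the shut fingers in small steps.

Emit:
send_rows(
  moves=[
    [[0, 0, 0, 0, 0, 0.1, -1], [0, 0, 0, 0, 0, 0.1, -1], [0, 0, 0, 0, 0, 0, -1], [0, 0, 0, 0, 0, 0, -1], [0, 0, 0, 0, 0, 0, -1]],
  ],
)

```text
time_s: 5.05
position: [0.4848, -0.2038, 0.0031]
tcp_rot: [[0.949, 0.314, 0.0], [0.314, -0.949, -0.0], [-0.0, 0.0, -1.0]]
force: [0.3, 0.5, 0.0]
opening: 0.007
```

Emit:
send_rows(
  moves=[
    [[0, 0, 0, 0, 0, 0.1, -1], [0, 0, 0, 0, 0, 0.1, -1], [0, 0, 0, 0, 0, 0, -1], [0, 0, 0, 0, 0, 0, -1], [0, 0, 0, 0, 0, 0, -1]],
  ],
)

```text
time_s: 5.55
position: [0.4848, -0.2038, 0.0011]
tcp_rot: [[0.949, 0.314, -0.0], [0.314, -0.949, 0.0], [-0.0, -0.0, -1.0]]
force: [-0.0, 0.1, 0.3]
opening: 0.008
```

Emit:
send_rows(
  moves=[
    [[0, 0, 0, 0, 0, 0.1, -1], [0, 0, 0, 0, 0, 0, -1], [0, 0, 0, 0, 0, 0.1, -1], [0, 0, 0, 0, 0, 0, -1], [0, 0, 0, 0, 0, 0, -1]],
  ],
)

```text
time_s: 6.05
position: [0.4848, -0.2038, -0.0009]
tcp_rot: [[0.949, 0.314, -0.0], [0.314, -0.949, 0.0], [-0.0, -0.0, -1.0]]
force: [0.0, 0.8, 0.5]
opening: 0.003
```

Emit:
send_rows(
  moves=[
    [[0, 0, 0, 0, 0, 0.1, -1], [0, 0, 0, 0, 0, 0, -1], [0, 0, 0, 0, 0, 0.1, -1], [0, 0, 0, 0, 0, 0, -1], [0, 0, 0, 0, 0, 0, -1]],
  ],
)

```text
time_s: 6.55
position: [0.4848, -0.2038, -0.0029]
tcp_rot: [[0.949, 0.314, -0.0], [0.314, -0.949, 0.0], [-0.0, -0.0, -1.0]]
force: [0.9, -0.5, 0.1]
opening: 0.007
```

Emit:
send_rows(
  moves=[
    [[0, 0, 0, 0, 0, 0.1, -1], [0, 0, 0, 0, 0, 0, -1], [0, 0, 0, 0, 0, 0.1, -1], [0, 0, 0, 0, 0, 0, -1], [0, 0, 0, 0, 0, 0, -1]],
  ],
)

```text
time_s: 7.05
position: [0.4849, -0.2038, -0.003]
tcp_rot: [[0.949, 0.314, 0.001], [0.314, -0.949, -0.001], [0.0, 0.001, -1.0]]
force: [-2.2, 0.2, 14.7]
opening: 0.003
```

Contact comes at a reported z of -0.003 with the handle top at 0.024, so the real fingertips end 27 mm above the reported TCP. I'll back off, open, and grip at a reported z of about -0.022, which puts the tips at about 5 mm.

Emit:
send_rows(
  moves=[
    [[0, 0, 0, 0, 0, -0.8, 1], [0, 0, 0, 0, 0, 0, 1], [0, 0, 0, 0, 0, 0, 1], [0, 0, 0, 0, 0, 0, 1], [0, 0, 0, 0, 0, 0, 1]],
  ],
)

```text
time_s: 7.55
position: [0.4846, -0.2036, 0.0027]
tcp_rot: [[0.949, 0.314, -0.001], [0.314, -0.949, 0.0], [-0.0, -0.001, -1.0]]
force: [1.1, -0.5, 0.0]
opening: 0.371
```

Emit:
send_rows(
  moves=[
    [[0, 0, 0, 0, 0, 0, 1], [0, 0, 0, 0, 0, 0, 1], [0, 0, 0, 0, 0, 0, 1], [0, 0, 0, 0, 0, 0, 1], [0, 0, 0, 0, 0, 0, 1]],
  ],
)

```text
time_s: 8.05
position: [0.4848, -0.2038, 0.0031]
tcp_rot: [[0.949, 0.314, -0.0], [0.314, -0.949, 0.0], [-0.0, -0.0, -1.0]]
force: [-0.2, 0.2, 0.5]
opening: 0.834
```

```bash
python3 - <<'E'
from h import *
goto((.4845,-.2055,-.022),18.3);s=readout.read_state();print(s["opening"],np.round(s["force"],2))
E
```

```text
t 8.05 tcp [ 0.4848 -0.2038  0.0031] yaw 18.31 zaxis [-0.  0. -1.]
shift cm [-0.09  0.15  2.51] turn z 0.01
0.8340259377296146 [-0.2   0.23  0.46]
```

Emit:
send_rows(
  moves=[
    [[0, 0, 0, 0, 0.1, 0, 1], [0, 0, 0, 0, 0, 0.7, 1], [0, 0, 0, 0, 0, 0.7, 1], [0, 0, 0, 0, 0, 0.6, 1], [0, 0, 0, 0, 0, 0.4, -1]],
  ],
)

```text
time_s: 8.55
position: [0.4847, -0.2045, -0.0218]
tcp_rot: [[0.949, 0.314, -0.001], [0.314, -0.949, 0.001], [-0.001, -0.001, -1.0]]
force: [0.2, -0.8, 0.1]
opening: 0.964
```

Emit:
send_rows(
  moves=[
    [[0, 0, 0, 0, 0, 0, -1], [0, 0, 0, 0, 0, 0, -1], [0, 0, 0, 0, 0, 0, -1], [0, 0, 0, 0, 0, 0, -1], [0, 0, 0, 0, 0, 0, -1]],
  ],
)

```text
time_s: 9.05
position: [0.4853, -0.2048, -0.0206]
tcp_rot: [[0.949, 0.314, 0.0], [0.314, -0.949, -0.0], [0.0, 0.0, -1.0]]
force: [0.2, -0.8, 0.1]
opening: 0.539
```

Emit:
send_rows(
  moves=[
    [[0, 0, 0, 0, 0, 0, -1], [0, 0, 0, 0, 0, 0, -1], [0, 0, 0, 0, 0, 0, -1], [0, 0, 0, 0, 0, 0, -1], [0, 0, 0, 0, 0, 0, -1]],
  ],
)

```text
time_s: 9.55
position: [0.4854, -0.205, -0.0207]
tcp_rot: [[0.949, 0.314, 0.001], [0.314, -0.949, -0.001], [0.0, 0.001, -1.0]]
force: [0.5, -0.7, 2.8]
opening: 0.454
```

```bash
python3 - <<'E'
from h import *
goto((.4845,-.2055,-.022),18.3)
for _ in range(4):
    s=readout.read_state();print(s["opening"],np.round(s["force"],2),np.round(s["moment"],3))
E
```

```text
t 9.55 tcp [ 0.4854 -0.205  -0.0207] yaw 18.31 zaxis [ 6.e-04 -5.e-04 -1.e+00]
shift cm [-0.1   0.01  0.13] turn z 0.01
0.4541429063122519 [ 0.47 -0.67  2.78] [-0.19   0.005 -0.045]
0.4541429063122519 [ 0.47 -0.67  2.78] [-0.19   0.005 -0.045]
0.4541429063122519 [ 0.47 -0.67  2.78] [-0.19   0.005 -0.045]
0.4541429063122519 [ 0.47 -0.67  2.78] [-0.19   0.005 -0.045]
```

Gripped at 39.5 mm. Next is a small test lift of 5 mm to feel the weight.

Emit:
send_rows(
  moves=[
    [[0, 0, 0, 0, 0, -0.2, -1], [0, 0, 0, 0, 0, -0.2, -1], [0, 0, 0, 0, 0, -0.1, -1], [0, 0, 0, 0, 0, 0, -1], [0, 0, 0, 0, 0, 0, -1]],
  ],
)

```text
time_s: 10.05
position: [0.4848, -0.2045, -0.0161]
tcp_rot: [[0.949, 0.314, -0.001], [0.314, -0.949, 0.0], [-0.001, -0.001, -1.0]]
force: [-0.2, -1.2, -6.1]
opening: 0.458
```

```bash
cat > feel.py <<'E'
from h import *
F=[];Mo=[]
for i in range(5):
    s=readout.read_state();F.append(s["force"]);Mo.append(s["moment"]);capture("wrist")
R=np.array(s["tcp_rot"]);print(s["time_s"],np.round(s["position"],4),s["opening"],R[:,2].round(4))
F=np.array(F);Mo=np.array(Mo);print(F.round(2),Mo.round(3));f=F.mean(0);m=Mo.mean(0)
print("F",f,"M tool",R.T@m,"offset along tool x if moment about tool origin (mm):",1000*(R.T@m)/f[2])
E
python3 feel.py
```

```text
10.25 [ 0.485  -0.2047 -0.016 ] 0.4572551178820876 [-3.e-04  2.e-04 -1.e+00]
[[-0.2  -1.15 -6.1 ]
 [-0.16 -0.61 -5.75]
 [ 0.59 -0.41 -6.25]
 [-0.12 -0.74 -6.06]
 [-0.13  0.15 -5.47]] [[-0.02   0.093 -0.034]
 [-0.057  0.176  0.049]
 [-0.031  0.167 -0.028]
 [-0.015  0.177 -0.002]
 [-0.06   0.204  0.017]]
F [-2.32998086e-03 -5.52944236e-01 -5.92819891e+00] M tool [ 0.01651505 -0.16653372 -0.00034659] offset along tool x if moment about tool origin (mm): [-2.78584564 28.09179053  0.0584641 ]
```

```bash
python3 - <<'E'
from h import *
s=readout.read_state();p=np.array(s["position"]);R=np.array(s["tcp_rot"])
for z in(.03,.06):
  for uv in((437,110),(437,143),(410,125),(464,125)):
    q=back("top",[uv],z)[0];print(z,uv,q.round(3),"tool xy",(R.T@(q-p))[:2].round(3))
E
```

```text
0.03 (437, 110) [ 0.645 -0.337  0.03 ] tool xy [0.111 0.176]
0.03 (437, 143) [ 0.58  -0.338  0.03 ] tool xy [0.049 0.156]
0.03 (410, 125) [ 0.615 -0.285  0.03 ] tool xy [0.098 0.117]
0.03 (464, 125) [ 0.616 -0.39   0.03 ] tool xy [0.067 0.217]
0.06 (437, 110) [ 0.64  -0.328  0.06 ] tool xy [0.108 0.165]
0.06 (437, 143) [ 0.577 -0.328  0.06 ] tool xy [0.048 0.146]
0.06 (410, 125) [ 0.61  -0.277  0.06 ] tool xy [0.096 0.108]
0.06 (464, 125) [ 0.612 -0.378  0.06 ] tool xy [0.066 0.205]
```

The feel test gives a weight of about 5.9 N with the balance about 28 mm further towards the blade, near x=+38 mm. I'll set it down, regrip 28 mm forward and feel again.

Emit:
send_rows(
  moves=[
    [[0, 0, 0, 0, 0, 0.2, -1], [0, 0, 0, 0, 0, 0.2, -1], [0, 0, 0, 0, 0, 0.1, -1], [0, 0, 0, 0, 0, 0, 0.2], [0, 0, 0, 0, 0, 0, 0.2]],
  ],
)

```text
time_s: 10.8
position: [0.4859, -0.2052, -0.0203]
tcp_rot: [[0.949, 0.314, 0.002], [0.314, -0.949, -0.001], [0.001, 0.002, -1.0]]
force: [-0.3, 0.2, -0.1]
opening: 0.553
```

Emit:
send_rows(
  moves=[
    [[0, 0, 0, 0, 0, 0, 0.2], [0, 0, 0, 0, 0, 0, 0.2], [0, 0, 0, 0.9, 0, 0, 0.2], [0, 0, 0, 0.9, 0, 0, 0.2], [0, 0, 0, 1.0, 0, 0, 0.2]],
  ],
)

```text
time_s: 11.3
position: [0.5128, -0.1958, -0.0208]
tcp_rot: [[0.949, 0.314, 0.001], [0.314, -0.949, -0.0], [0.0, 0.0, -1.0]]
force: [1.1, 0.4, -1.4]
opening: 0.598
```

Emit:
send_rows(
  moves=[
    [[0, 0, 0, 0, 0, 0, 0.2], [0, 0, 0, 0, 0, 0, -1], [0, 0, 0, 0, 0, 0, -1], [0, 0, 0, 0, 0, 0, -1], [0, 0, 0, 0, 0, 0, -1]],
  ],
)

```text
time_s: 11.8
position: [0.5114, -0.1959, -0.0209]
tcp_rot: [[0.949, 0.314, -0.0], [0.314, -0.949, 0.0], [-0.0, -0.0, -1.0]]
force: [1.2, 0.1, -0.3]
opening: 0.459
```

Emit:
send_rows(
  moves=[
    [[0, 0, 0, 0, 0, 0, -1], [0, 0, 0, 0, 0, -0.2, -1], [0, 0, 0, 0, 0, -0.2, -1], [0, 0, 0, 0, 0, -0.2, -1], [0, 0, 0, 0, 0, 0, -1]],
  ],
)

```text
time_s: 12.3
position: [0.5116, -0.1959, -0.0148]
tcp_rot: [[0.949, 0.314, -0.0], [0.314, -0.949, 0.0], [-0.0, -0.0, -1.0]]
force: [0.3, -1.2, -5.0]
opening: 0.459
```

Emit:
send_rows(
  moves=[
    [[0, 0, 0, 0, 0, 0, -1], [0, 0, 0, 0, 0, 0, -1], [0, 0, 0, 0, 0, 0, -1], [0, 0, 0, 0, 0, 0, -1], [0, 0, 0, 0, 0, 0, -1]],
  ],
)

```text
time_s: 12.8
position: [0.5117, -0.196, -0.0149]
tcp_rot: [[0.949, 0.314, -0.0], [0.314, -0.949, -0.0], [-0.0, 0.0, -1.0]]
force: [-0.0, -0.1, -5.7]
opening: 0.456
```

```bash
python3 feel.py
```

```text
13.0 [ 0.5117 -0.1959 -0.0148] 0.4544413202076393 [-1.e-04  0.e+00 -1.e+00]
[[-0.03 -0.09 -5.68]
 [ 0.68  0.04 -5.18]
 [ 0.26  1.09 -5.71]
 [ 0.24 -0.14 -6.25]
 [-0.27  0.27 -6.49]] [[ 0.013 -0.055 -0.026]
 [-0.016  0.006 -0.002]
 [ 0.008  0.01  -0.012]
 [-0.033 -0.032 -0.005]
 [ 0.01   0.008 -0.084]]
F [ 0.17636092  0.23303846 -5.85998526] M tool [-0.00725061  0.01065382  0.02579257] offset along tool x if moment about tool origin (mm): [ 1.23730827 -1.81806287 -4.40147269]
```

The balance is now 1–2 mm from the grip point, which is good. I'll lift clear and work out the swing to the rest (ridge at (0.444, 0.216), paddle yaw 110°).

Emit:
send_rows(
  moves=[
    [[0, 0, 0, 0, 0, -1.5, -1], [0, 0, 0, 0, 0, -3, -1], [0, 0, 0, 0, 0, -4, -1], [0, 0, 0, 0, 0, -4, -1], [0, 0, 0, 0, 0, -2.5, -1]],
  ],
)

```text
time_s: 13.55
position: [0.5125, -0.1964, 0.138]
tcp_rot: [[0.949, 0.314, 0.003], [0.314, -0.949, -0.002], [0.002, 0.003, -1.0]]
force: [0.7, -0.0, -5.5]
opening: 0.461
```

```bash
python3 - <<'E'
from h import *
s=readout.read_state();p=np.array(s["position"]);R=np.array(s["tcp_rot"]);y=np.arctan2(R[1,0],R[0,0]);print(p,np.degrees(y),s["force"],s["opening"],s["moment"])
n=20;w=np.array([.3,.6]+[1]*16+[.6,.3]);w/=w.sum()
D=np.array([.444,.216])-p[:2];T=np.radians(110)-y
for k in w:
    c,sn=np.cos(y),np.sin(y);d=D*k*100
    print([0,0,round(-np.degrees(T*k),1),round(c*d[0]+sn*d[1],2),round(sn*d[0]-c*d[1],2),0,-1]);y+=T*k
E
```

```text
[ 0.51254127 -0.19638993  0.13797602] 18.314220430055126 [ 0.70948156 -0.0185525  -5.54571191] 0.46054727172187954 [-0.02599584 -0.08203004  0.01946984]
[0, 0, np.float64(-1.5), np.float64(0.11), np.float64(-0.7), 0, -1]
[0, 0, np.float64(-3.1), np.float64(0.25), np.float64(-1.39), 0, -1]
[0, 0, np.float64(-5.2), np.float64(0.55), np.float64(-2.28), 0, -1]
[0, 0, np.float64(-5.2), np.float64(0.75), np.float64(-2.23), 0, -1]
[0, 0, np.float64(-5.2), np.float64(0.95), np.float64(-2.15), 0, -1]
[0, 0, np.float64(-5.2), np.float64(1.14), np.float64(-2.05), 0, -1]
[0, 0, np.float64(-5.2), np.float64(1.32), np.float64(-1.94), 0, -1]
[0, 0, np.float64(-5.2), np.float64(1.49), np.float64(-1.82), 0, -1]
[0, 0, np.float64(-5.2), np.float64(1.64), np.float64(-1.68), 0, -1]
[0, 0, np.float64(-5.2), np.float64(1.79), np.float64(-1.52), 0, -1]
[0, 0, np.float64(-5.2), np.float64(1.92), np.float64(-1.36), 0, -1]
[0, 0, np.float64(-5.2), np.float64(2.03), np.float64(-1.18), 0, -1]
[0, 0, np.float64(-5.2), np.float64(2.13), np.float64(-0.99), 0, -1]
[0, 0, np.float64(-5.2), np.float64(2.21), np.float64(-0.8), 0, -1]
[0, 0, np.float64(-5.2), np.float64(2.27), np.float64(-0.6), 0, -1]
[0, 0, np.float64(-5.2), np.float64(2.32), np.float64(-0.39), 0, -1]
[0, 0, np.float64(-5.2), np.float64(2.34), np.float64(-0.18), 0, -1]
[0, 0, np.float64(-5.2), np.float64(2.35), np.float64(0.03), 0, -1]
[0, 0, np.float64(-3.1), np.float64(1.4), np.float64(0.15), 0, -1]
[0, 0, np.float64(-1.5), np.float64(0.7), np.float64(0.11), 0, -1]
```

Emit:
send_rows(
  moves=[
    [[0, 0, -1.5, 0.1, -0.7, 0, -1], [0, 0, -3.1, 0.25, -1.4, 0, -1], [0, 0, -5.2, 0.55, -2.3, 0, -1], [0, 0, -5.2, 0.75, -2.2, 0, -1], [0, 0, -5.2, 0.95, -2.15, 0, -1]],
  ],
)

```text
time_s: 14.05
position: [0.4943, -0.1035, 0.1331]
tcp_rot: [[0.78, 0.626, -0.004], [0.626, -0.78, 0.002], [-0.002, -0.004, -1.0]]
force: [0.1, 0.6, -5.6]
opening: 0.459
```

Emit:
send_rows(
  moves=[
    [[0, 0, -5.2, 1.15, -2.05, 0, -1], [0, 0, -5.2, 1.3, -1.95, 0, -1], [0, 0, -5.2, 1.5, -1.8, 0, -1], [0, 0, -5.2, 1.65, -1.7, 0, -1], [0, 0, -5.2, 1.8, -1.5, 0, -1]],
  ],
)

```text
time_s: 14.55
position: [0.4748, 0.0121, 0.1333]
tcp_rot: [[0.426, 0.905, -0.004], [0.905, -0.426, 0.001], [-0.001, -0.004, -1.0]]
force: [-0.1, -0.0, -4.9]
opening: 0.453
```

Emit:
send_rows(
  moves=[
    [[0, 0, -5.2, 1.9, -1.35, 0, -1], [0, 0, -5.2, 2.05, -1.2, 0, -1], [0, 0, -5.2, 2.15, -1.0, 0, -1], [0, 0, -5.2, 2.2, -0.8, 0, -1], [0, 0, -5.2, 2.25, -0.6, 0, -1]],
  ],
)

```text
time_s: 15.05
position: [0.4543, 0.1273, 0.1333]
tcp_rot: [[-0.014, 1.0, -0.004], [1.0, 0.014, 0.0], [0.0, -0.004, -1.0]]
force: [-0.3, 0.2, -4.7]
opening: 0.455
```

Emit:
send_rows(
  moves=[
    [[0, 0, -5.2, 2.3, -0.4, 0, -1], [0, 0, -5.2, 2.35, -0.2, 0, -1], [0, 0, -5.2, 2.35, 0, 0, -1], [0, 0, -3.1, 1.4, 0.15, 0, -1], [0, 0, -1.5, 0.7, 0.1, 0, -1]],
  ],
)

```text
time_s: 15.55
position: [0.4382, 0.2169, 0.1339]
tcp_rot: [[-0.357, 0.934, -0.003], [0.934, 0.357, -0.001], [0.0, -0.003, -1.0]]
force: [0.5, -1.0, -5.9]
opening: 0.458
```

Emit:
send_rows(
  moves=[
    [[0, 0, 0, 0, 0, 0, -1], [0, 0, 0, 0, 0, 0, -1], [0, 0, 0, 0, 0, 0, -1], [0, 0, 0, 0, 0, 0, -1], [0, 0, 0, 0, 0, 0, -1]],
  ],
)

```text
time_s: 16.05
position: [0.4402, 0.2155, 0.1352]
tcp_rot: [[-0.353, 0.936, 0.0], [0.936, 0.353, -0.0], [-0.0, 0.0, -1.0]]
force: [0.2, 1.0, -6.7]
opening: 0.457
```

```bash
python3 feel.py; python3 - <<'E'
from h import *
goto((.444,.216,.07),110)
cv2.imwrite("pics/w3.png",capture("wrist"));cv2.imwrite("pics/t3.png",capture("top"))
cv2.imwrite("pics/s3.png",capture("scene"))
a=cv2.imread("pics/s3.png");b=cv2.imread("pics/w3.png");cv2.imwrite("pics/m3.png",cv2.resize(np.hstack([a,b]),(800,300),interpolation=3))
E
```

```text
16.25 [0.44   0.2159 0.1352] 0.45816558400000884 [ 1.e-04 -0.e+00 -1.e+00]
[[ 0.17  1.   -6.71]
 [ 0.62 -0.48 -5.4 ]
 [ 0.4  -0.28 -5.14]
 [-0.05 -0.11 -5.01]
 [-0.08 -0.03 -5.6 ]] [[-0.002 -0.135  0.021]
 [ 0.003 -0.108  0.061]
 [-0.036 -0.135  0.039]
 [ 0.02  -0.087 -0.001]
 [-0.014 -0.135  0.001]]
F [ 0.20969274  0.02178215 -5.5696022 ] M tool [-0.11032349 -0.04785559 -0.02419049] offset along tool x if moment about tool origin (mm): [19.80814613  8.59228091  4.34330738]
t 16.3 tcp [0.44   0.216  0.1352] yaw 110.7 zaxis [ 1.e-04  0.e+00 -1.e+00]
shift cm [-0.14  0.37  6.52] turn z 0.7
```

View pics/m3.png

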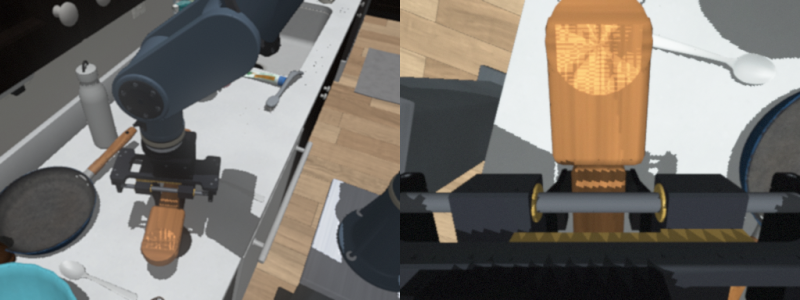

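The paddle is level above the rest with the blade towards the camera side. The ridge is hidden. The wrist moments have shifted with yaw, which looks like gripper bias, so I'm keeping the readings taken at the start yaw. One step aside will let the wrist camera measure the ridge.

Emit:
send_rows(
  moves=[
    [[0, 0, 0, -0.6, -0.9, 0, -1], [0, 0, 0, -1.4, -2, 0, -1], [0, 0, 0, -1.4, -2, 0, -1], [0, 0, 0, -1.1, -1.6, 0, -1], [0, 0, 0, -0.5, -0.7, 0, -1]],
  ],
)

```text
time_s: 16.95
position: [0.3878, 0.1425, 0.1351]
tcp_rot: [[-0.353, 0.936, -0.003], [0.936, 0.353, -0.001], [0.0, -0.003, -1.0]]
force: [-0.1, -0.7, -5.7]
opening: 0.454
```

Emit:
send_rows(
  moves=[
    [[0, 0, 0, 0, 0, 0, -1], [0, 0, 0, 0, 0, 0, -1], [0, 0, 0, 0, 0, 0, -1], [0, 0, 0, 0, 0, 0, -1], [0, 0, 0, 0, 0, 0, -1]],
  ],
)

```text
time_s: 17.45
position: [0.3907, 0.1442, 0.1351]
tcp_rot: [[-0.354, 0.935, 0.0], [0.935, 0.354, 0.0], [-0.0, 0.0, -1.0]]
force: [-0.1, -0.5, -6.0]
opening: 0.459
```

```bash
python3 - <<'E'
from h import *
goto((.444,.216,.07),110)
M=camera_model("wrist");w=capture("wrist");cv2.imwrite("pics/w4.png",w)
K=np.array(M["camera_matrix"]);P=np.linalg.inv(M["pose"])
for q in ([.444,.216,.08],[.444,.2145,.018]):
    c=P@np.r_[q,1];print(K[0,2]+K[0,0]*c[0]/-c[2],K[1,2]-K[1,1]*c[1]/-c[2])
cv2.imwrite("pics/w4c.png",cv2.resize(w[60:240,200:460],(780,540),interpolation=2))
E
```

```text
t 17.45 tcp [0.3907 0.1442 0.1351] yaw 110.76 zaxis [ 4.e-04  1.e-04 -1.e+00]
shift cm [4.82 7.53 6.52] turn z 0.76
340.6692346756308 139.65269843168005
322.83320098940305 135.20882311254184
```

View pics/w4c.png

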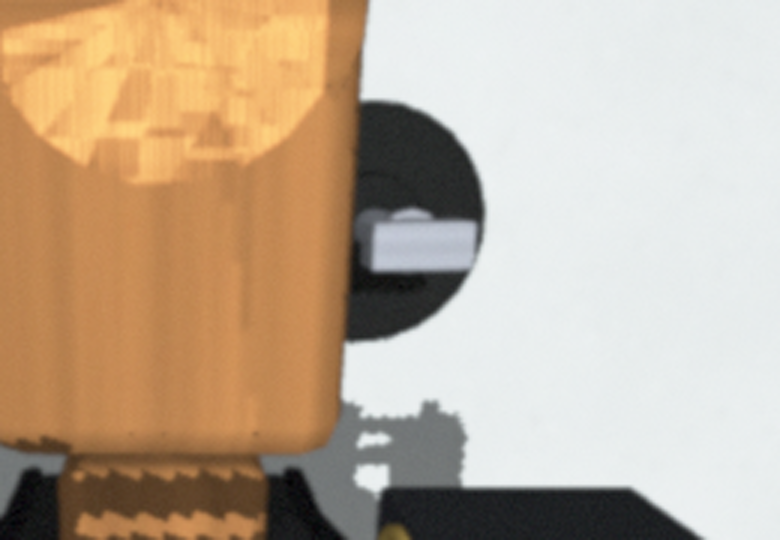

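The ridge top shows as a bright rectangle at pixel (341,142), against a predicted (340.7,139.7). That moves it 2 mm, to about (0.445, 0.214), and it lies parallel to tool y. I'll go above it and come down.

Emit:
send_rows(
  moves=[
    [[0, 0, 0, 0.5, 0.8, 0, -1], [0, 0, 0, 1.3, 2, 0, -1], [0, 0, 0, 1.3, 2.1, 0, -1], [0, 0, 0, 1.1, 1.8, 0, -1], [0, 0, 0, 0.5, 0.8, 0, -1]],
  ],
)

```text
time_s: 18.0
position: [0.4461, 0.2164, 0.1352]
tcp_rot: [[-0.355, 0.935, 0.003], [0.935, 0.355, 0.001], [0.0, 0.003, -1.0]]
force: [0.5, -0.2, -5.8]
opening: 0.457
```

Emit:
send_rows(
  moves=[
    [[0, 0, 0, 0, 0, 0, -1], [0, 0, 0, 0, 0, 1.5, -1], [0, 0, 0, 0, 0, 2, -1], [0, 0, 0, 0, 0, 2, -1], [0, 0, 0, 0, 0, 1.2, -1]],
  ],
)

```text
time_s: 18.5
position: [0.4417, 0.2133, 0.0668]
tcp_rot: [[-0.353, 0.935, -0.004], [0.935, 0.353, -0.001], [0.0, -0.004, -1.0]]
force: [0.4, -0.8, -5.3]
opening: 0.455
```

Emit:
send_rows(
  moves=[
    [[0, 0, 0, 0, 0, 0, -1], [0, 0, 0, 0, 0, 0.3, -1], [0, 0, 0, 0, 0, 0, -1], [0, 0, 0, 0, 0, 0, -1], [0, 0, 0, 0, 0, 0, -1]],
  ],
)

```text
time_s: 19.0
position: [0.4442, 0.2144, 0.0658]
tcp_rot: [[-0.354, 0.935, 0.001], [0.935, 0.354, 0.0], [-0.0, 0.001, -1.0]]
force: [0.6, -0.2, -5.2]
opening: 0.461
```

```bash
python3 feel.py; python3 -c "
from h import *
goto((.4445,.2148,.0593),110.7)"
```

```text
19.2 [0.4439 0.2144 0.0654] 0.45694615049623866 [ 5.e-04  1.e-04 -1.e+00]
[[ 0.61 -0.23 -5.24]
 [-0.37  0.87 -6.68]
 [ 0.46  0.36 -6.18]
 [ 0.15  0.37 -6.19]
 [-0.05  0.53 -5.52]] [[-0.01  -0.128 -0.02 ]
 [-0.021 -0.103  0.055]
 [ 0.087 -0.118  0.026]
 [-0.016 -0.143  0.015]
 [-0.015 -0.121  0.02 ]]
F [ 0.16054376  0.38133456 -5.96233508] M tool [-0.11629433 -0.03877421 -0.01928579] offset along tool x if moment about tool origin (mm): [19.50482952  6.5031922   3.2346028 ]
t 19.25 tcp [0.4439 0.2144 0.0653] yaw 110.72 zaxis [ 3.e-04  1.e-04 -1.e+00]
shift cm [0.02 0.07 0.6 ] turn z 0.02
```

At yaw 110° the moment differs from the start-yaw readings, and an unmodelled bias could hide a balance error of up to 10 mm. I have time in hand, so I'll rise and swing back to the start yaw, where the bias cancels, and average many readings.

Emit:
send_rows(
  moves=[
    [[0, 0, 0, 0, 0, -1, -1], [0, 0, 0, 0, 0, -2, -1], [0, 0, 0, 0, 0, -2, -1], [0, 0, 0, 0, 0, -1.5, -1], [0, 0, 0, 0, 0, -0.5, -1]],
  ],
)

```text
time_s: 19.75
position: [0.4449, 0.2147, 0.1373]
tcp_rot: [[-0.354, 0.935, 0.004], [0.935, 0.354, 0.001], [-0.0, 0.004, -1.0]]
force: [0.2, -0.3, -5.8]
opening: 0.459
```

```bash
cat > swing.py <<'E'
from h import *
import sys
X,Y,yw,n=map(float,sys.argv[1:]);n=int(n)
s=readout.read_state();p=np.array(s["position"]);R=np.array(s["tcp_rot"]);y=np.arctan2(R[1,0],R[0,0])
w=np.array([.3,.7]+[1]*(n-4)+[.7,.3]);w/=w.sum();D=np.array([X,Y])-p[:2];T=np.radians(yw)-y
for k in w:
    c,sn=np.cos(y+T*k/2),np.sin(y+T*k/2);d=D*k*100
    print([0,0,float(round(-np.degrees(T*k),1)),float(round(c*d[0]+sn*d[1],1)),float(round(sn*d[0]-c*d[1],1)),0,-1]);y+=T*k
E
python3 swing.py .5 -.03 19.8 15
```

```text
[0, 0, 2.1, -0.6, -0.1, 0, -1]
[0, 0, 4.9, -1.3, -0.1, 0, -1]
[0, 0, 7.0, -1.9, 0.1, 0, -1]
[0, 0, 7.0, -1.9, 0.3, 0, -1]
[0, 0, 7.0, -1.9, 0.5, 0, -1]
[0, 0, 7.0, -1.8, 0.8, 0, -1]
[0, 0, 7.0, -1.7, 1.0, 0, -1]
[0, 0, 7.0, -1.5, 1.2, 0, -1]
[0, 0, 7.0, -1.4, 1.4, 0, -1]
[0, 0, 7.0, -1.2, 1.5, 0, -1]
[0, 0, 7.0, -1.0, 1.6, 0, -1]
[0, 0, 7.0, -0.8, 1.8, 0, -1]
[0, 0, 7.0, -0.6, 1.8, 0, -1]
[0, 0, 4.9, -0.3, 1.3, 0, -1]
[0, 0, 2.1, -0.1, 0.6, 0, -1]
```

Emit:
send_rows(
  moves=[
    [[0, 0, 2.1, -0.6, -0.1, 0, -1], [0, 0, 4.9, -1.3, -0.1, 0, -1], [0, 0, 7, -1.9, 0.1, 0, -1], [0, 0, 7, -1.9, 0.3, 0, -1], [0, 0, 7, -1.9, 0.5, 0, -1]],
  ],
)

```text
time_s: 20.25
position: [0.4631, 0.1389, 0.1342]
tcp_rot: [[0.133, 0.991, -0.002], [0.991, -0.133, -0.0], [-0.001, -0.002, -1.0]]
force: [-0.6, 0.2, -5.6]
opening: 0.458
```

Emit:
send_rows(
  moves=[
    [[0, 0, 7, -1.8, 0.8, 0, -1], [0, 0, 7, -1.7, 1, 0, -1], [0, 0, 7, -1.5, 1.2, 0, -1], [0, 0, 7, -1.4, 1.4, 0, -1], [0, 0, 7, -1.2, 1.5, 0, -1]],
  ],
)

```text
time_s: 20.75
position: [0.4909, 0.0452, 0.1341]
tcp_rot: [[0.678, 0.735, -0.002], [0.735, -0.678, 0.0], [-0.002, -0.002, -1.0]]
force: [0.3, 0.2, -5.6]
opening: 0.457
```

Emit:
send_rows(
  moves=[
    [[0, 0, 7, -1, 1.6, 0, -1], [0, 0, 7, -0.8, 1.8, 0, -1], [0, 0, 7, -0.6, 1.8, 0, -1], [0, 0, 4.9, -0.3, 1.3, 0, -1], [0, 0, 2.1, -0.1, 0.6, 0, -1]],
  ],
)

```text
time_s: 21.25
position: [0.5116, -0.0293, 0.1342]
tcp_rot: [[0.943, 0.333, -0.002], [0.333, -0.943, 0.0], [-0.001, -0.001, -1.0]]
force: [0.1, 0.3, -6.0]
opening: 0.455
```

Emit:
send_rows(
  moves=[
    [[0, 0, 0, 0, 0, 0, -1], [0, 0, 0, 0, 0, 0, -1], [0, 0, 0, 0, 0, 0, -1], [0, 0, 0, 0, 0, 0, -1], [0, 0, 0, 0, 0, 0, -1]],
  ],
)

```text
time_s: 21.75
position: [0.5118, -0.0273, 0.1352]
tcp_rot: [[0.941, 0.338, -0.0], [0.338, -0.941, 0.0], [-0.0, -0.0, -1.0]]
force: [-0.9, -0.1, -5.4]
opening: 0.457
```

```bash
sed -i 's/range(5)/range(int(__import__("sys").argv[1]))/; s/^F=np.*$/F=np.array(F);Mo=np.array(Mo);f=F.mean(0);m=Mo.mean(0);print("sem",(Mo@R).std(0)\/len(Mo)**.5,"yaw",np.degrees(np.arctan2(R[1,0],R[0,0])))/' feel.py; python3 feel.py 40; python3 swing.py .4445 .2148 110.7 15
```

```text
23.7 [ 0.512  -0.0278  0.1352] 0.4564170773689477 [ 1.e-04 -0.e+00 -1.e+00]
sem [0.00515529 0.00488623 0.00529423] yaw 19.712511940068367
F [ 0.05762223  0.18571684 -5.60473597] M tool [ 0.0089118  -0.01431809  0.00476708] offset along tool x if moment about tool origin (mm): [-1.59004774  2.55464115 -0.85054528]
[0, 0, -2.1, 0.1, -0.6, 0, -1]
[0, 0, -4.9, 0.2, -1.3, 0, -1]
[0, 0, -7.0, 0.5, -1.9, 0, -1]
[0, 0, -7.0, 0.7, -1.8, 0, -1]
[0, 0, -7.0, 0.9, -1.7, 0, -1]
[0, 0, -7.0, 1.1, -1.6, 0, -1]
[0, 0, -7.0, 1.3, -1.4, 0, -1]
[0, 0, -7.0, 1.5, -1.3, 0, -1]
[0, 0, -7.0, 1.6, -1.1, 0, -1]
[0, 0, -7.0, 1.7, -0.9, 0, -1]
[0, 0, -7.0, 1.8, -0.6, 0, -1]
[0, 0, -7.0, 1.9, -0.4, 0, -1]
[0, 0, -7.0, 1.9, -0.2, 0, -1]
[0, 0, -4.9, 1.4, 0.0, 0, -1]
[0, 0, -2.1, 0.6, 0.0, 0, -1]
```

At the start yaw, 40 readings give a balance of +2.5 ± 0.9 mm from the grip, so the shift at yaw 110° was gripper bias. Swinging back, aiming at a TCP of (0.445, 0.213).

Emit:
send_rows(
  moves=[
    [[0, 0, -2.1, 0.1, -0.6, 0, -1], [0, 0, -4.9, 0.2, -1.3, 0, -1], [0, 0, -7, 0.5, -1.9, 0, -1], [0, 0, -7, 0.7, -1.8, 0, -1], [0, 0, -7, 0.9, -1.7, 0, -1]],
  ],
)

```text
time_s: 24.25
position: [0.495, 0.0488, 0.1352]
tcp_rot: [[0.668, 0.744, -0.0], [0.744, -0.668, 0.0], [0.0, -0.0, -1.0]]
force: [-0.0, -0.7, -6.2]
opening: 0.457
```

Emit:
send_rows(
  moves=[
    [[0, 0, -7, 1.1, -1.6, 0, -1], [0, 0, -7, 1.3, -1.4, 0, -1], [0, 0, -7, 1.5, -1.3, 0, -1], [0, 0, -7, 1.6, -1.1, 0, -1], [0, 0, -7, 1.7, -0.9, 0, -1]],
  ],
)

```text
time_s: 24.75
position: [0.4732, 0.1435, 0.1352]
tcp_rot: [[0.12, 0.993, -0.0], [0.993, -0.12, 0.0], [0.0, -0.0, -1.0]]
force: [-0.6, -0.8, -5.2]
opening: 0.456
```

Emit:
send_rows(
  moves=[
    [[0, 0, -7, 1.8, -0.6, 0, -1], [0, 0, -7, 1.9, -0.4, 0, -1], [0, 0, -7, 1.9, -0.2, 0, -1], [0, 0, -4.9, 1.4, 0, 0, -1], [0, 0, -2.1, 0.6, 0, 0, -1]],
  ],
)

```text
time_s: 25.25
position: [0.4559, 0.2194, 0.1351]
tcp_rot: [[-0.358, 0.934, -0.0], [0.934, 0.358, 0.0], [0.0, -0.0, -1.0]]
force: [-0.6, -0.3, -5.8]
opening: 0.451
```

Emit:
send_rows(
  moves=[
    [[0, 0, 0, 0, 0, 0, -1], [0, 0, 0, 0, 0, 0, -1], [0, 0, 0, 0, 0, 0, -1], [0, 0, 0, 0, 0, 0, -1], [0, 0, 0, 0, 0, 0, -1]],
  ],
)

```text
time_s: 25.75
position: [0.4569, 0.2174, 0.1352]
tcp_rot: [[-0.353, 0.936, 0.0], [0.936, 0.353, -0.0], [-0.0, -0.0, -1.0]]
force: [-0.7, 0.6, -6.0]
opening: 0.458
```

```bash
python3 -c "
from h import *
goto((.4452,.213,.0625),110.7)"
```

```text
t 25.75 tcp [0.4569 0.2174 0.1352] yaw 110.65 zaxis [ 0.e+00 -1.e-04 -1.e+00]
shift cm [-0.   -1.25  7.27] turn z -0.05
```

Emit:
send_rows(
  moves=[
    [[0, 0, 0, 0, -0.6, 0, -1], [0, 0, 0, 0, -0.6, 1.5, -1], [0, 0, 0, 0, 0, 2.2, -1], [0, 0, 0, 0, 0, 2, -1], [0, 0, 0, 0, 0, 1.2, -1]],
  ],
)

```text
time_s: 26.25
position: [0.4444, 0.2133, 0.065]
tcp_rot: [[-0.353, 0.935, -0.002], [0.935, 0.353, -0.001], [0.0, -0.002, -1.0]]
force: [0.0, -0.9, -6.3]
opening: 0.455
```

Emit:
send_rows(
  moves=[
    [[0, 0, 0, 0, 0, 0.1, -1], [0, 0, 0, 0, 0, 0.1, -1], [0, 0, 0, 0, 0, 0.1, -1], [0, 0, 0, 0, 0, 0, -1], [0, 0, 0, 0, 0, 0, -1]],
  ],
)

```text
time_s: 26.75
position: [0.4459, 0.2138, 0.0637]
tcp_rot: [[-0.354, 0.935, 0.001], [0.935, 0.354, 0.0], [-0.0, 0.001, -1.0]]
force: [-0.7, 0.4, -5.7]
opening: 0.457
```

```bash
python3 feel.py 4;python3 -c "
from h import *
goto((.4452,.213,.0593),110.7)"
```

```text
26.9 [0.4457 0.2137 0.0635] 0.4551643173686336 [ 7.e-04  2.e-04 -1.e+00]
sem [0.00620762 0.01459535 0.0213446 ] yaw 110.7158163023221
F [-0.38191726 -0.01609951 -5.80239402] M tool [-0.08611215 -0.02915046  0.03628511] offset along tool x if moment about tool origin (mm): [14.84079666  5.02386786 -6.25347187]
t 26.95 tcp [0.4456 0.2137 0.0634] yaw 110.71 zaxis [ 5.e-04  1.e-04 -1.e+00]
shift cm [-0.05 -0.06  0.41] turn z 0.01
```

Emit:
send_rows(
  moves=[
    [[0, 0, 0, 0, 0, 0.1, -1], [0, 0, 0, 0, 0, 0.1, -1], [0, 0, 0, 0, 0, 0, -1], [0, 0, 0, 0, 0, 0, -1], [0, 0, 0, 0, 0, 0, -1]],
  ],
)

```text
time_s: 27.45
position: [0.4454, 0.2137, 0.0611]
tcp_rot: [[-0.354, 0.935, -0.0], [0.935, 0.354, 0.0], [0.0, -0.0, -1.0]]
force: [0.7, -0.0, -6.0]
opening: 0.455
```

Emit:
send_rows(
  moves=[
    [[0, 0, 0, 0, 0, 0.1, -1], [0, 0, 0, 0, 0, 0, -1], [0, 0, 0, 0, 0, 0, -1], [0, 0, 0, 0, 0, 0, -1], [0, 0, 0, 0, 0, 0, -1]],
  ],
)

```text
time_s: 27.95
position: [0.4455, 0.2137, 0.0602]
tcp_rot: [[-0.354, 0.935, 0.0], [0.935, 0.354, 0.0], [-0.0, 0.0, -1.0]]
force: [0.2, -0.0, -5.4]
opening: 0.457
```

Emit:
send_rows(
  moves=[
    [[0, 0, 0, 0, 0, 0.05, -1], [0, 0, 0, 0, 0, 0, -1], [0, 0, 0, 0, 0, 0.05, -1], [0, 0, 0, 0, 0, 0, -1], [0, 0, 0, 0, 0, 0, -1]],
  ],
)

```text
time_s: 28.45
position: [0.4455, 0.2137, 0.0591]
tcp_rot: [[-0.354, 0.935, -0.0], [0.935, 0.354, -0.0], [-0.0, -0.0, -1.0]]
force: [1.0, 0.2, -6.4]
opening: 0.457
```

Emit:
send_rows(
  moves=[
    [[0, 0, 0, 0, 0, 0.05, -1], [0, 0, 0, 0, 0, 0, -1], [0, 0, 0, 0, 0, 0.05, -1], [0, 0, 0, 0, 0, 0, -1], [0, 0, 0, 0, 0, 0, -1]],
  ],
)

```text
time_s: 28.95
position: [0.4455, 0.2137, 0.059]
tcp_rot: [[-0.354, 0.935, 0.001], [0.935, 0.354, 0.0], [-0.0, 0.001, -1.0]]
force: [-2.9, -0.5, 5.6]
opening: 0.457
```

Contact at about 11 N. I'll ease up 0.4 mm so the ridge carries roughly the paddle's own weight, and hold.

Emit:
send_rows(
  moves=[
    [[0, 0, 0, 0, 0, -0.04, -1], [0, 0, 0, 0, 0, 0, -1], [0, 0, 0, 0, 0, 0, -1], [0, 0, 0, 0, 0, 0, -1], [0, 0, 0, 0, 0, 0, -1]],
  ],
)

```text
time_s: 29.45
position: [0.4455, 0.2137, 0.059]
tcp_rot: [[-0.354, 0.935, 0.0], [0.935, 0.354, 0.0], [-0.0, 0.0, -1.0]]
force: [-0.9, -1.0, 4.9]
opening: 0.459
```

```bash
python3 feel.py 6
```

```text
29.7 [0.4455 0.2137 0.059 ] 0.4581453647933198 [ 2.e-04  0.e+00 -1.e+00]
sem [0.00898636 0.00536121 0.00698696] yaw 110.71913847182647
F [-2.05439553 -0.94352791  5.61370536] M tool [ 0.29481537 -0.04873407 -0.00292712] offset along tool x if moment about tool origin (mm): [52.51707156 -8.68126548 -0.52142411]
```

Emit:
send_rows(
  moves=[
    [[0, 0, 0, 0, 0, -0.05, -1], [0, 0, 0, 0, 0, 0, -1], [0, 0, 0, 0, 0, 0, -1], [0, 0, 0, 0, 0, 0, -1], [0, 0, 0, 0, 0, 0, -1]],
  ],
)

```text
time_s: 30.25
position: [0.4455, 0.2137, 0.059]
tcp_rot: [[-0.354, 0.935, -0.0], [0.935, 0.354, -0.0], [-0.0, -0.0, -1.0]]
force: [-0.8, 0.5, 1.6]
opening: 0.455
```

```bash
python3 feel.py 6
```

```text
30.5 [0.4455 0.2137 0.059 ] 0.4567505541928076 [ 0.  0. -1.]
sem [0.01315327 0.01529021 0.01814245] yaw 110.71223882691045
F [-0.91173952 -0.30485709  1.35571829] M tool [ 0.15680747 -0.04078075 -0.01045202] offset along tool x if moment about tool origin (mm): [115.66375739 -30.08054659  -7.70958145]
```

The ridge now carries about 7 N, roughly the full weight, and the hold has lasted over 1 s. Releasing.

Emit:
send_rows(
  moves=[
    [[0, 0, 0, 0, 0, 0, 0.3], [0, 0, 0, 0, 0, 0, 0.6], [0, 0, 0, 0, 0, 0, 1], [0, 0, 0, 0, 0, 0, 1], [0, 0, 0, 0, 0, 0, 1]],
  ],
)

```text
time_s: 31.05
position: [0.4456, 0.2137, 0.0591]
tcp_rot: [[-0.354, 0.935, 0.0], [0.935, 0.354, 0.0], [-0.0, 0.0, -1.0]]
force: [-0.3, -0.2, 0.4]
opening: 0.827
```

```bash
python3 feel.py 1; python3 - <<'E'
from h import *
a=capture("scene");b=capture("wrist");cv2.imwrite("pics/m5.png",cv2.resize(np.hstack([a,b]),(800,300),interpolation=3))
E
```

```text
31.05 [0.4456 0.2137 0.0591] 0.8269107078797968 [ 3.e-04  1.e-04 -1.e+00]
sem [0. 0. 0.] yaw 110.71011577242786
F [-0.33074556 -0.23070417  0.35857045] M tool [-0.11998467 -0.02803351 -0.01340743] offset along tool x if moment about tool origin (mm): [-334.61952159  -78.18132713  -37.39134303]
```

View pics/m5.png

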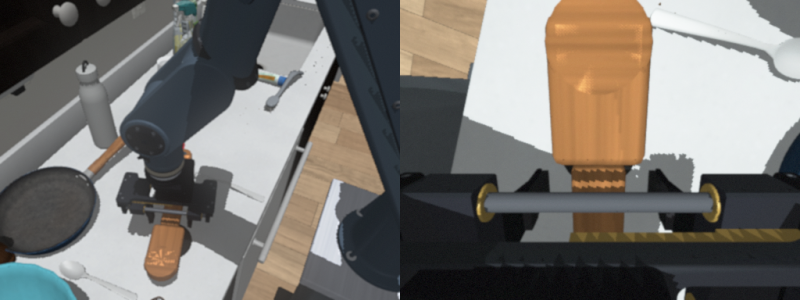

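The fingers are clear on both sides and the paddle lies still, with its outline the same as before. Retreating straight up.

Emit:
send_rows(
  moves=[
    [[0, 0, 0, 0, 0, 0, 1], [0, 0, 0, 0, 0, 0, 1], [0, 0, 0, 0, 0, -0.5, 1], [0, 0, 0, 0, 0, -1.5, 1], [0, 0, 0, 0, 0, -2, 1]],
  ],
)

```text
time_s: 31.7
position: [0.4447, 0.2135, 0.0991]
tcp_rot: [[-0.354, 0.935, -0.002], [0.935, 0.354, -0.0], [0.0, -0.002, -1.0]]
force: [0.4, 0.7, 0.4]
opening: 0.998
```

Emit:
send_rows(
  moves=[
    [[0, 0, 0, 0, 0, -3, 1], [0, 0, 0, 0, 0, -3, 1], [0, 0, 0, 0, 0, -3, 1], [0, 0, 0, 0, 0, -2, 1], [0, 0, 0, 0, 0, 0, 1]],
  ],
)

```text
time_s: 32.2
position: [0.4476, 0.2143, 0.2122]
tcp_rot: [[-0.354, 0.935, 0.007], [0.935, 0.354, 0.002], [-0.001, 0.007, -1.0]]
force: [0.0, 0.5, 0.3]
opening: 1.006
```

```bash
python3 - <<'E'
from h import *
s=readout.read_state();print(s["time_s"],s["position"],s["force"])
a=capture("scene");b=capture("wrist");cv2.imwrite("pics/m6.png",cv2.resize(np.hstack([a,b]),(800,300),interpolation=3))
import time
g=[capture("scene") for _ in range(4)];print(np.abs(g[-1].astype(int)-a).mean())
for t in("red_bowl_c","fork_c"):print(t,[(round(d["p"],2),np.round(d["location"],3)) for d in spot_in("scene",t)[:1]])
E
```

```text
32.2 [0.44757986 0.21425608 0.21223938] [0.00680476 0.53827611 0.33493276]
2.6822696261935763
red_bowl_c [(0.56, array([0.594, 0.003, 0.014]))]
fork_c [(0.86, array([0.373, 0.006, 0.007]))]
```

View pics/m6.png

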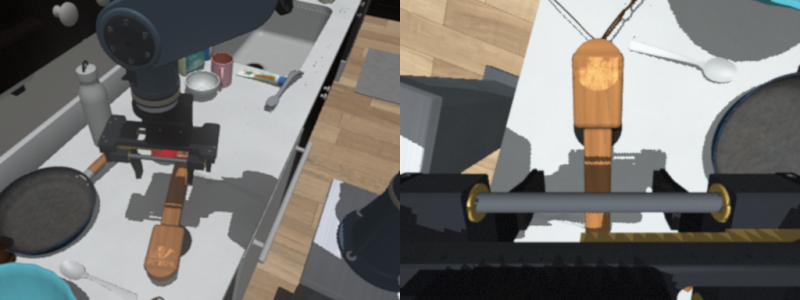

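The paddle rests alone on the ridge. The blade is at (165,250) in the left picture and stands clear of the top, and the gripper is well above it. Handing in.

```bash
python3 -c "
from rig import *
print(bot.hand_in())"
```

```text
the job is handed in; nothing more can be done
None
```

The paddle is lying by itself across the ridge and looked level in the last pictures. The job was handed in just after 32 s of the 61 s. I judged level and stillness by eye from those pictures rather than measuring them.

- **Balance:** it weighs about 0.6 kg. The first test lift put the balance about 28 mm nearer the blade than my grip, so I regripped there. Forty readings then put it +2.5 ± 0.9 mm from the new grip, though a shorter set had said −1.8 mm.
- **Placing:** contact on the ridge peaked at about 11–12 N in the readings. I eased it to about 7 N and held it over 0.5 s before letting go. It stayed put on release, and the gripper is now well above it with the force reading near zero.

**Checks that disagreed:**
- **First grasp:** it closed on nothing, because the real fingertips end about 27 mm short of the reported TCP. I found this by touching the handle's top, at about 15 N.
- **Wrist moments:** they shift with the hand's direction, so I only used readings taken at the starting direction.
- **Ridge position:** the top and wrist cameras differed by about 2 mm, and I aimed between them.
- **Red bowl:** the last network reading was about 32 mm from its first one, but the bowl was mostly hidden behind the gripper. Nothing came near it, so I take that as an error. The fork read 5 mm off, which is within noise.

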